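# Empty the nozzle washer's catch tray and hold its dial at drain

## Task

The nozzle washer has finished: take the two steel piping nozzles and the white coupler out of its catch tray and put all three into the white bowl, lowering them in rather than dropping them, and leave the bowl and the mug where they stand. Only when all three are in the bowl, press the orange bar of the washer's spring-return dial down past the first two clicks to the third and last one (drain), and hold it there with the fingers: finish while still holding it down, because it springs back when let go.

Things in the scene. Friction and masses are not known exactly. Their poses are not given: they have to be found in the camera images.
- washer: White nozzle washer, fixed. Origin on the worktop under its housing's front face; x to its back, y to its left, z up. In mm: housing x 0..110, y -155..170, 95 high; in front at the left a steel catch tray, inside x -137..0, y -42..162, floor 33 above the worktop, rim 10 above the floor; in front at the right the dial pod, x to -50, y -153..-77, 139 high.
- press_bar (a point): Orange bar of the dial, 16 mm thick, 40 mm long along washer y; origin at its centre. Its arm, 95 mm long, turns about a washer-y axis at washer (-5, -115, 95) mm and at rest points to washer -x, 0.47 rad above level. Pressed, it goes nearly straight down (10 mm fore-and-aft): centre 138 mm above the worktop at rest, 111 at click 1, 83 at click 2, 55 at click 3, 51 at the stop.
- dial (a joint): Dial angle, 0 at rest (bar up), growing as the bar is pressed down: first click at 0.30 rad, second 0.60, third 0.90, stop 0.95. A spring drives it back to 0 from everywhere; pressing takes 3 to 11 N: stiffest on leaving each click, easing just before the next, 7 to 10 N at the third.
- nozzle_1_mid (a point): Steel piping nozzle, a cone 20 mm wide at its foot, narrower above, 34 mm tall, 12 g, standing on its wide end in the catch tray; this point is on its axis half-way up, 17 mm above its foot.
- nozzle_2_mid (a point): Second steel piping nozzle, of the same size and standing in the same way; point on its axis, 17 mm above its foot.
- coupler_mid (a point): White plastic nozzle coupler, round and stepped, 27 mm wide at its lower part, narrower above, 26 mm tall, 10 g, standing upright in the catch tray; point on its axis, 13 mm above its foot.
- bowl_floor (a point): White round bowl, loose, 125 mm across the rim, 55 mm high, 224 g, about 100 mm wide inside at the rim and 55 mm at the floor. This point: centre of its inner floor, 11 mm above the worktop.
- white_bowl: The white bowl; origin at the centre of its foot, on the worktop.
- mug: Orange mug standing at the right, a bystander, 81 mm wide, 101 mm high; origin at the centre of its foot.

How it is judged:
On the way, in this order (a step that is already met when the one before it is completed fails the run):
1. both nozzles and the coupler lie in the bowl, let go, the dial still up (horizontal distance between each of nozzle_1_mid, nozzle_2_mid, coupler_mid and bowl_floor below 0.055 m and z of nozzle_1_mid in the frame of bowl_floor between 0 and 0.06 m and contact force between the fingers and nozzle_1 below 0.1 N and z of nozzle_2_mid in the frame of bowl_floor between 0 and 0.06 m and contact force between the fingers and nozzle_2 below 0.1 N and z of coupler_mid in the frame of bowl_floor between 0 and 0.06 m and contact force between the fingers and coupler below 0.1 N and value of joint dial below 0.1 rad), for 0.2 s.
2. the dial is pressed by the fingers to its third click (value of joint dial above 0.81 rad and contact force between the fingers and dial above 2 N), for 0.3 s.
At the end, for the whole second after the job is handed in: Both nozzles and the coupler are in the upright bowl (centres within 55 mm of its axis, under 60 mm above its inner floor), not touched by the fingers; the dial is still, beyond 0.81 rad (third click: 0.90), the fingers pressing the orange bar with over 2 N (all of step 2 and horizontal distance between each of nozzle_1_mid, nozzle_2_mid, coupler_mid and bowl_floor below 0.055 m and z of nozzle_1_mid in the frame of bowl_floor between 0 and 0.06 m and contact force between the fingers and nozzle_1 below 0.1 N and z of nozzle_2_mid in the frame of bowl_floor between 0 and 0.06 m and contact force between the fingers and nozzle_2 below 0.1 N and z of coupler_mid in the frame of bowl_floor between 0 and 0.06 m and contact force between the fingers and coupler below 0.1 N and velocity of joint dial between -0.1 and 0.1 rad/s and angle between white_bowl's own z axis and vertical below 0.1 rad); the arm keeps its last pose, push and grip.
It fails at once if the dial is pressed (beyond 0.15 rad) before all three parts are in the bowl (value of joint dial above 0.15 rad and not (horizontal distance between each of nozzle_1_mid, nozzle_2_mid, coupler_mid and bowl_floor below 0.055 m and z of nozzle_1_mid in the frame of bowl_floor between 0 and 0.06 m and z of nozzle_2_mid in the frame of bowl_floor between 0 and 0.06 m and z of coupler_mid in the frame of bowl_floor between 0 and 0.06 m)).
It fails at once if a part is dropped or thrown (falls freely at more than 1 m/s, a drop of over 5 cm) ((linear speed of nozzle_1 above 1 m/s and contact force between the fingers and nozzle_1 below 0.01 N) or (linear speed of nozzle_2 above 1 m/s and contact force between the fingers and nozzle_2 below 0.01 N) or (linear speed of coupler above 1 m/s and contact force between the fingers and coupler below 0.01 N)).
It fails at once if the bowl is moved by more than 40 mm or tipped (distance of white_bowl from where it was at the start of the episode above 0.04 m or angle between white_bowl's own z axis and vertical above 0.35 rad).
It fails at once if the mug is moved by more than 30 mm (distance of mug from where it was at the start of the episode above 0.03 m).
It also fails if it takes over 67 s, if anything falls off the work surface, if the arm or the gripper's body presses on something with over 40 N, if the wrist force passes 120 N, or if a joint passes its speed limit or range.

## Robot

A 6-joint arm with a two-finger parallel gripper is mounted at the origin on a cart in front of the work surface, level with it; the furniture and walls round the work are solid. World frame = base frame: x ahead of the robot, y to its left, z up, the work surface at z = 0. Lengths are in m, angles in rad, forces in N, time in s.
With the tool pointing down it reaches from about 0.225 to 0.875 m from the base axis. Payload 3.4 kg.
Tool frame: the origin (TCP) lies at the very end of the fingers, on their centre line; the grasp point (between the pads) lies 19 mm behind it (manip.hold_point_z is the distance from the TCP to the grasp point, in m); z points along the fingers, y is the line along which they close (so a half turn about z gives the same grasp; the last joint's range is limited). The gripper opens to 85 mm and grips with 20 to 120 N. Pads are 22 mm wide; open, the fingers measure 114 mm over their backs; the gripper's body (76 mm by 85 mm) begins 54 mm behind the grasp point. The pads swing forward as they close: fully open they stand 13 mm farther back than shut.
Start: joints at [-1.418, 0.276, 1.505, -0, 1.361, -0.121], TCP at [0.155, -0.554, 0.231] pointing down, gripper open.
Joint ranges: [-2.89, 2.89], [-0.75, 2.08], [0.22, 2.7], [-1.18, 4.32], [0.11, 2.71], [-2.7, 2.7]. Speed limits (rad/s): [2.57, 2.57, 3.14, 3.14, 3.14, 3.14].

## Interface

Orientations are given as a unit quaternion [w, x, y, z].
In Python, from rig import readout, viewer, order, manip gives the robot as it stands. The module is installed in compiled form; this text tells all that it offers.
- The arm moves only by the tool send_rows, never from a script. Its arguments are lists of equal length, an entry for each row: "xyz": the shift along the world's x, y, z in m, a list of three; "delta_rot": the turn, a rotation vector about the world's x, y, z in degrees, a list of three. In form: {"xyz": [[tx, ty, tz], ...], "delta_rot": [[wx, wy, wz], ...]}. A call has 1 to 12 rows; each row shifts and turns the commanded pose from where the row before left it; what a row does not reach is not made up. A row lasts 1/10 s, in which the tool goes at most 50 mm and 8.59 degrees, less where a joint would pass 70% of its speed; a pose out of reach is approached as far as the arm can. A call with a gripper value outside its range is refused whole. "gripper" is the finger opening in m, from 0 to 0.0854, set as the call begins (left out, the last holds). The fingers move at their own pace and stop on an object; "force" is the grip in N (left out, the last holds). Time passes only in rows, so rows that do not move let the fingers close. It gives the time, the measured TCP pose, the force, the opening and the grip force at its end, in the units of the state.
- readout.get_state(): the state, without advancing time (a new reading comes with each control period).
- viewer.get_image(name): name is "scene" or "top"; returns a dict with "color" (480x640x3 uint8, red, green, blue), "depth" (480x640 float32, m along the optical axis (not along the pixel's ray), 0 where there is no reading), "K" (3x3 intrinsics, pixels), "dist" ([k1, k2, p1, p2, k3] as OpenCV has them; the pictures are not rectified), "camera_from_world" (4x4, takes a point from world to camera coordinates). Camera axes: x right, y up, looking along -z (the intrinsics and any distortion apply to the point x, -y, -z); pixel columns grow to the right and rows downward; lengths in m; the calibration is good to about 2 mm. A picture is of the moment at which its call begins.
- order.sign_off(): hands the job in; it is judged then, once.
The state is a dict: "clock": time; "qpos": joint angles; "qd": joint speeds; "effort": joint torques, N m; "position": TCP position; "ee_rot": TCP orientation; "contact_force": force on the tool from outside, world axes, zero at the start; "moment": the same for the moment, N m; "width": finger opening in m; "gripper_force": force on a finger pad.
Only numpy, scipy, OpenCV 4.12 (cv2) and the standard library are available. Lean on these libraries where they do the work, as an engineer would, in place of code of your own. Each camera call takes 0.05 s, during which the arm holds its last target. There are 200 camera calls.

## Working session

There is one attempt and no reset: what is moved stays moved. The work goes in short steps, Python scripts to look and compute and a tool call to move; the robot and the scene stay as the last step left them, time stands still between calls to the robot, and variables do not carry over. Pictures are saved under pics/ and viewed, at most 10 in all, crops included, and the job is handed in when it is done.

Besides the shell and the picture viewer there is one more tool, called after "Call:" in YAML: its name, and indented under it one key for each argument. send_rows: Moves the arm, as the interface text tells. Its arguments: {"type":"object","properties":{"xyz":{"type":"array"},"delta_rot":{"type":"array"},"gripper":{"type":"number"},"force":{"type":"number"}},"required":["xyz","delta_rot"]}

```bash
mkdir -p pics
cat > h.py <<'E'
import numpy as np, cv2
from rig import readout, viewer, order, manip
def grab(name, tag):
    d=viewer.get_image(name); cv2.imwrite(f'pics/{tag}.png',d['color'][:,:,::-1]); np.savez(f'{tag}.npz',**{k:np.array(v) for k,v in d.items()}); return d
def cloud(d):
    v,u=np.mgrid[0:480,0:640]; z=d['depth'].ravel()
    p=cv2.undistortPoints(np.stack([u.ravel(),v.ravel()],1).astype(float)[:,None],d['K'],np.array(d['dist'],float))[:,0]
    c=np.stack([p[:,0]*z,-p[:,1]*z,-z],1); T=np.linalg.inv(d['camera_from_world'])
    w=c@T[:3,:3].T+T[:3,3]; w[z==0]=np.nan
    return w.reshape(480,640,3)
E
python3 - <<'E'
from h import *
print(readout.get_state(), manip.hold_point_z)
for n in ('top','scene'):
    d=grab(n,n+'0'); T=np.linalg.inv(d['camera_from_world']); print(n,T[:3,3],-T[:3,2])
E
```

```text
{'clock': 0.0, 'qpos': array([-1.41800350e+00,  2.76612362e-01,  1.50617970e+00, -3.32885074e-06,
        1.36073589e+00, -1.20996318e-01]), 'qd': array([-0.00117209, -0.00070191, -0.00042407,  0.00243897, -0.00051337,
        0.00015098]), 'effort': array([-5.52978531e-05, -4.16764891e+01, -2.45807952e+01,  1.18327384e-04,
        1.12569152e-02,  6.48682132e-06]), 'position': array([ 0.15537853, -0.55302291,  0.23041129]), 'ee_rot': array([-9.67500743e-04,  9.90644051e-01,  1.36467683e-01, -1.70105758e-05]), 'contact_force': array([-0.18355427, -0.48963623, -0.08686974]), 'moment': array([ 0.01690714, -0.01620194, -0.00746304]), 'gripper_force': 0.0, 'width': 0.08568589070926223} 0.0187
top [ 0.23227718 -0.21953239  1.48877945] [ 0.19457087 -0.01289758 -0.98080367]
scene [-0.06162536  0.74122249  0.69901917] [ 0.44827811 -0.76249641 -0.46652541]
```

View pics/top0.png

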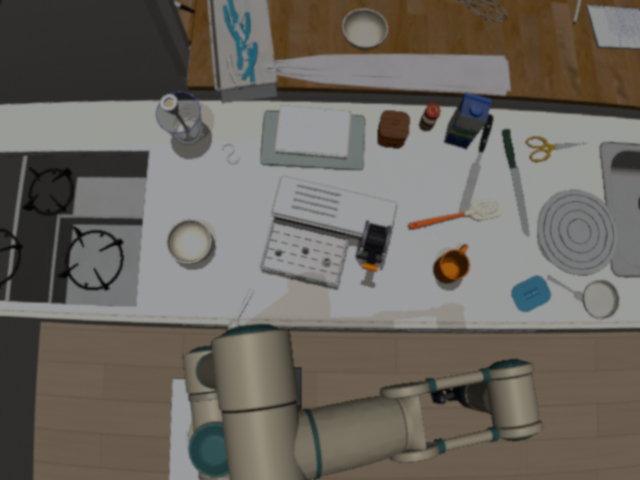

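View pics/scene0.png

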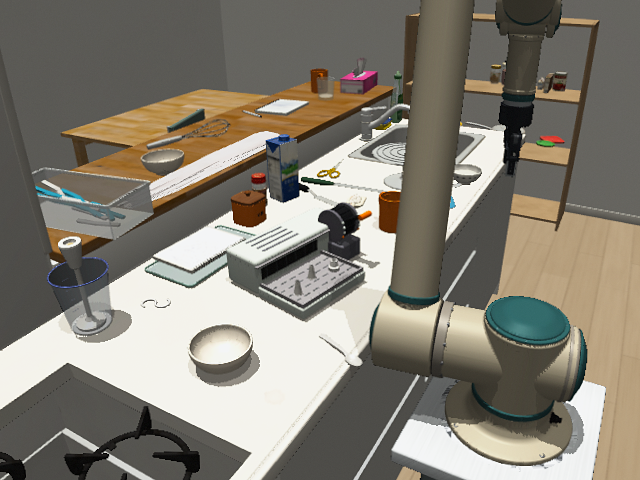

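The top view shows the bowl at (191,243), the tray at (305,252) with parts near (279,253), (306,250) and (327,262), the orange bar at (370,267) and the mug at (452,265). The scene view shows two nozzles at (297,287) and (311,271) and the coupler at (334,263).

```bash
cat > m.py <<'E'
from h import *
def ld(t): return dict(np.load(t+'.npz'))
t=ld('top0'); s=ld('scene0'); W=cloud(t); S=cloud(s)
# counter height
print('counter',W[280:300,180:230,2].mean(), W[150:165,400:440,2].mean())
# orange
def col(d,W,lo,hi):
    h=cv2.cvtColor(d['color'],cv2.COLOR_RGB2HSV); return h
h=cv2.cvtColor(t['color'],cv2.COLOR_RGB2HSV)
m=(h[...,0]<18)&(h[...,1]>150)&(h[...,2]>90)
n,l,st,ce=cv2.connectedComponentsWithStats(m.astype(np.uint8))
for i in range(1,n):
    if st[i,4]>15 and 90<ce[i][1]<300: print('orange',ce[i],st[i,4],np.nanmedian(W[l==i],0),np.nanmin(W[l==i],0),np.nanmax(W[l==i],0))
# housing top
b=W[175:250,265:400].reshape(-1,3); hs=b[(abs(b[:,2]-.095)<.006)]
r=cv2.minAreaRect((hs[:,:2]*1000).astype(np.float32)); print('housing',len(hs),r,cv2.boxPoints(r))
fl=W[220:285,260:355].reshape(-1,3); f=fl[(abs(fl[:,2]-.033)<.012)]
r=cv2.minAreaRect((f[:,:2]*1000).astype(np.float32)); print('tray',len(f),r,cv2.boxPoints(r),np.median(f[:,2]))
# bowl rim
b=W[215:270,165:220].reshape(-1,3); 
q=b[(b[:,2]>.046)]; c,rad=cv2.minEnclosingCircle((q[:,:2]*1000).astype(np.float32)); print('bowl',c,rad,q[:,2].max(),np.median(q[:,:2],0))
b=S[315:385,180:260].reshape(-1,3);q=b[(b[:,2]>.046)&(b[:,2]<.06)]; c,rad=cv2.minEnclosingCircle((q[:,:2]*1000).astype(np.float32)); print('bowlS',c,rad,q[:,2].max())
for nm,A,box in (('top',W,(225,280,265,350)),('scene',S,(250,300,275,350))):
    P=A[box[0]:box[1],box[2]:box[3]]; k=((P[...,2]>.042)&(P[...,2]<.075)).astype(np.uint8)
    n,l,st,ce=cv2.connectedComponentsWithStats(k)
    for i in range(1,n):
        if 3<st[i,4]: print(nm,ce[i]+[box[2],box[0]],st[i,4],np.round(np.median(P[l==i],0),4),np.round(P[l==i].min(0),4),np.round(P[l==i].max(0),4))
cv2.imwrite('pics/c1.png',np.hstack([cv2.resize(t['color'][215:290,255:355,::-1],(400,300),interpolation=2),cv2.resize(s['color'][235:310,270:370,::-1],(400,300),interpolation=2)]))
E
python3 m.py
```

```text
counter nan nan
orange [432.27350427 110.        ] 117 [ 0.89936091 -0.54297263  0.10698915] [ 0.88083694 -0.55980845  0.09838272] [ 0.92126706 -0.52435603  0.11545422]
orange [432.93023256 220.58139535] 215 [ 0.60197726 -0.54920841  0.01610907] [ 0.58175775 -0.64473586  0.00557719] [ 0.6283463  -0.48518122  0.0243058 ]
orange [462.46808511 249.65957447] 47 [ 0.50455704 -0.6163665   0.09528132] [ 0.4934444  -0.62628483  0.04764041] [ 0.52009307 -0.60227287  0.1065568 ]
orange [449.25423729 268.7220339 ] 295 [ 0.46556956 -0.59840423  0.01009947] [ 4.24653366e-01 -6.25096865e-01  4.40469634e-04] [ 0.50033314 -0.55213919  0.10821846]
orange [369.66176471 266.51470588] 68 [ 0.44675283 -0.36119809  0.14590963] [ 0.4386183  -0.39093051 -0.00094672] [ 0.47563442 -0.3433359   0.15164446]
housing 4091 ((602.4798583984375, -268.84033203125), (323.0364074707031, 137.41094970703125), 77.08163452148438) [[ 499.40393 -410.91046]
 [ 633.3369  -441.63043]
 [ 705.5558  -126.7702 ]
 [ 571.6228   -96.05023]]
tray 4038 ((501.4618225097656, -199.94122314453125), (232.33203125, 147.5819549560547), 77.5138
[... 3081 characters left out ...]
538] [ 0.4877 -0.1275  0.0421] [ 0.5019 -0.1128  0.0674]
scene [331.2 287. ] 5 [ 0.4356 -0.1667  0.0425] [ 0.4336 -0.1708  0.0421] [ 0.4384 -0.1622  0.0435]
scene [322.57142857 291.92857143] 14 [ 0.4429 -0.1413  0.0426] [ 0.4385 -0.1522  0.042 ] [ 0.4471 -0.1246  0.0449]
scene [276.85714286 291.57142857] 7 [ 0.5336 -0.0927  0.0435] [ 0.5279 -0.0964  0.0421] [ 0.5411 -0.0893  0.0441]
scene [284.5        295.35714286] 14 [ 0.5099 -0.0881  0.0431] [ 0.4954 -0.092   0.0422] [ 0.5223 -0.083   0.045 ]
scene [315.5 296.5] 4 [ 0.4476 -0.116   0.0431] [ 0.4458 -0.1179  0.0425] [ 0.4491 -0.1146  0.0436]
scene [312.  298.5] 4 [ 0.4506 -0.106   0.0429] [ 0.4484 -0.1072  0.0421] [ 0.4516 -0.1035  0.0443]
```

View pics/c1.png

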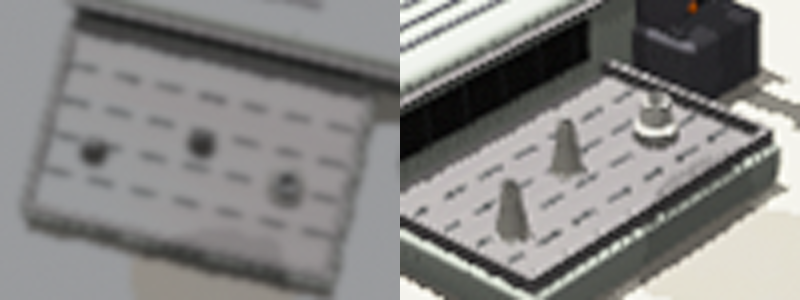

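Call:
send_rows:
  xyz:
    - [0.0284,0.0359,-0.008]
    - [0.0284,0.0359,-0.008]
    - [0.0284,0.0359,-0.008]
    - [0.0284,0.0359,-0.008]
    - [0.0284,0.0359,-0.008]
    - [0.0284,0.0359,-0.008]
    - [0.0284,0.0359,-0.008]
    - [0.0284,0.0359,-0.008]
    - [0.0284,0.0359,-0.008]
    - [0.0284,0.0359,-0.008]
    - [0.0284,0.0359,-0.008]
    - [0.0284,0.0359,-0.008]
  delta_rot:
    - [0,0,5.17]
    - [0,0,5.17]
    - [0,0,5.17]
    - [0,0,5.17]
    - [0,0,5.17]
    - [0,0,5.17]
    - [0,0,5.17]
    - [0,0,5.17]
    - [0,0,5.17]
    - [0,0,5.17]
    - [0,0,5.17]
    - [0,0,5.17]
  gripper: 0.045
  force: 20

```text
clock: 1.3
position: [0.497, -0.121, 0.1348]
ee_rot: [-0.0, 0.777, 0.629, -0.0]
contact_force: [1.0, -0.9, -0.2]
width: 0.0451
gripper_force: 0.0
```

Call:
send_rows:
  xyz:
    - [-0.001,-0.001,-0.022]
    - [0,0,-0.022]
    - [0,0,-0.022]
    - [0,0,-0.015]
    - [0,0,-0.01]
    - [0,0,-0.0075]
    - [0,0,0]
  delta_rot:
    - [0,0,0]
    - [0,0,0]
    - [0,0,0]
    - [0,0,0]
    - [0,0,0]
    - [0,0,0]
    - [0,0,0]

```text
clock: 2.0
position: [0.4948, -0.1237, 0.0361]
ee_rot: [-0.001, 0.779, 0.627, -0.0]
contact_force: [-0.6, -0.2, 1.0]
width: 0.045
gripper_force: 0.0
```

Call:
send_rows:
  xyz:
    - [0,0,0]
    - [0,0,0]
    - [0,0,0]
    - [0,0,0]
    - [0,0,0]
    - [0,0,0]
  delta_rot:
    - [0,0,0]
    - [0,0,0]
    - [0,0,0]
    - [0,0,0]
    - [0,0,0]
    - [0,0,0]
  gripper: 0.0
  force: 20

```text
clock: 2.6
position: [0.4959, -0.1241, 0.0375]
ee_rot: [0.001, 0.779, 0.627, 0.0]
contact_force: [-0.3, -0.3, 5.6]
width: 0.0162
gripper_force: 20.0
```

Call:
send_rows:
  xyz:
    - [0,0,0.012]
    - [0,0,0.03]
    - [0,0.02,0.04]
    - [0.004,0.04,0.02]
    - [0.005,0.045,0]
    - [0.005,0.045,0]
    - [0.005,0.045,0]
    - [0.005,0.04,0]
    - [0.003,0.023,0]
    - [0,0,0]
  delta_rot:
    - [0,0,0]
    - [0,0,0]
    - [0,0,0]
    - [0,0,0]
    - [0,0,0]
    - [0,0,0]
    - [0,0,0]
    - [0,0,0]
    - [0,0,0]
    - [0,0,0]

```text
clock: 3.6
position: [0.5221, 0.1371, 0.1391]
ee_rot: [-0.0, 0.777, 0.629, 0.0]
contact_force: [0.4, -0.3, -0.2]
width: 0.0163
gripper_force: 19.4
```

Run:
```python
from h import *
s=grab('scene','s1'); t=grab('top','t1'); st=readout.get_state(); print(st['position'],st['width'],st['gripper_force'])
cv2.imwrite('pics/c2.png',np.hstack([cv2.resize(s['color'][200:400,130:370,::-1],(480,400)),cv2.resize(t['color'][180:330,140:260,::-1],(320,400))]))
```

```text
[0.52175997 0.13420404 0.13889354] 0.016339288131815125 19.39208248088846
```

View pics/c2.png

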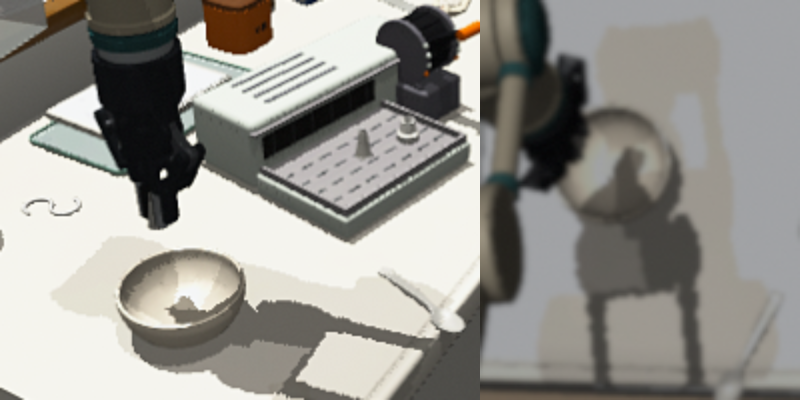

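The nozzle is between the fingers above the bowl (left panel, 158,220). The second nozzle and the coupler still stand in the tray.

Call:
send_rows:
  xyz:
    - [0.001,0,-0.02]
    - [0,0,-0.025]
    - [0,0,-0.025]
    - [0,0,-0.02]
    - [0,0,-0.013]
    - [0,0,-0.008]
    - [0,0,0]
    - [0,0,0]
  delta_rot:
    - [0,0,0]
    - [0,0,0]
    - [0,0,0]
    - [0,0,0]
    - [0,0,0]
    - [0,0,0]
    - [0,0,0]
    - [0,0,0]

```text
clock: 4.5
position: [0.5237, 0.1336, 0.0283]
ee_rot: [0.0, 0.779, 0.627, 0.0]
contact_force: [-0.3, 0.0, -0.3]
width: 0.0163
gripper_force: 19.4
```

Call:
send_rows:
  xyz:
    - [0,0,0]
    - [0,0,0]
    - [0,0,0]
    - [0,0,0]
    - [0,0,0]
  delta_rot:
    - [0,0,0]
    - [0,0,0]
    - [0,0,0]
    - [0,0,0]
    - [0,0,0]
  gripper: 0.027

```text
clock: 5.0
position: [0.5233, 0.1343, 0.028]
ee_rot: [0.0, 0.779, 0.628, 0.0]
contact_force: [0.4, 0.3, 0.0]
width: 0.0265
gripper_force: 0.0
```

Call:
send_rows:
  xyz:
    - [0,0,0.02]
    - [0,0,0.03]
    - [0,0,0.035]
    - [0,0,0.02]
    - [0,0,0]
  delta_rot:
    - [0,0,0]
    - [0,0,0]
    - [0,0,0]
    - [0,0,0]
    - [0,0,0]

```text
clock: 5.5
position: [0.5256, 0.1346, 0.1361]
ee_rot: [0.002, 0.779, 0.628, 0.003]
contact_force: [-0.4, -0.2, -0.7]
width: 0.0269
gripper_force: 0.0
```

Call:
send_rows:
  xyz:
    - [-0.002,-0.03,0]
    - [-0.003,-0.045,0]
    - [-0.003,-0.045,0]
    - [-0.003,-0.045,0]
    - [-0.003,-0.045,0]
    - [-0.003,-0.045,0]
    - [-0.0025,-0.04,0]
    - [-0.001,-0.024,0]
    - [0,-0.01,0]
    - [0,0,0]
  delta_rot:
    - [0,0,0]
    - [0,0,0]
    - [0,0,0]
    - [0,0,0]
    - [0,0,0]
    - [0,0,0]
    - [0,0,0]
    - [0,0,0]
    - [0,0,0]
    - [0,0,0]
  gripper: 0.045

```text
clock: 6.5
position: [0.5023, -0.1953, 0.1318]
ee_rot: [-0.001, 0.779, 0.627, -0.0]
contact_force: [-0.6, 1.4, -0.7]
width: 0.0446
gripper_force: 0.0
```

Call:
send_rows:
  xyz:
    - [0,0,-0.022]
    - [0,0,-0.022]
    - [0,0,-0.022]
    - [0,0,-0.015]
    - [0,0,-0.009]
    - [0,0,-0.005]
    - [0,0,0]
  delta_rot:
    - [0,0,0]
    - [0,0,0]
    - [0,0,0]
    - [0,0,0]
    - [0,0,0]
    - [0,0,0]
    - [0,0,0]

```text
clock: 7.2
position: [0.5027, -0.1939, 0.0375]
ee_rot: [-0.0, 0.778, 0.628, -0.0]
contact_force: [-0.6, -0.4, -0.1]
width: 0.0447
gripper_force: 0.0
```

Call:
send_rows:
  xyz:
    - [0,0,0]
    - [0,0,0]
    - [0,0,0]
    - [0,0,0]
    - [0,0,0]
    - [0,0,0]
  delta_rot:
    - [0,0,0]
    - [0,0,0]
    - [0,0,0]
    - [0,0,0]
    - [0,0,0]
    - [0,0,0]
  gripper: 0.0
  force: 20

```text
clock: 7.8
position: [0.5034, -0.195, 0.0386]
ee_rot: [0.001, 0.779, 0.627, 0.0]
contact_force: [0.4, 1.5, 6.1]
width: 0.0158
gripper_force: 20.0
```

Call:
send_rows:
  xyz:
    - [0,0,0.012]
    - [0,0,0.03]
    - [0.001,0.02,0.04]
    - [0.003,0.04,0.02]
    - [0.003,0.045,0]
    - [0.003,0.045,0]
    - [0.003,0.045,0]
    - [0.003,0.045,0]
    - [0.003,0.04,0]
    - [0.001,0.02,0]
    - [0,0.007,0]
    - [0,0,0]
  delta_rot:
    - [0,0,0]
    - [0,0,0]
    - [0,0,0]
    - [0,0,0]
    - [0,0,0]
    - [0,0,0]
    - [0,0,0]
    - [0,0,0]
    - [0,0,0]
    - [0,0,0]
    - [0,0,0]
    - [0,0,0]

```text
clock: 9.0
position: [0.5225, 0.1125, 0.14]
ee_rot: [0.0, 0.778, 0.628, -0.0]
contact_force: [-0.5, -1.1, 0.4]
width: 0.0159
gripper_force: 19.4
```

Run:
```python
from h import *
s=grab('scene','s2'); t=grab('top','t2'); st=readout.get_state(); print(st['position'],st['width'],st['gripper_force'])
cv2.imwrite('pics/c3.png',np.hstack([cv2.resize(s['color'][220:400,160:320,::-1],(400,450)),cv2.resize(t['color'][190:290,140:240,::-1],(400,450))]))
```

```text
[0.52262486 0.11112881 0.13987164] 0.0158802754877159 19.390242008375935
```

View pics/c3.png

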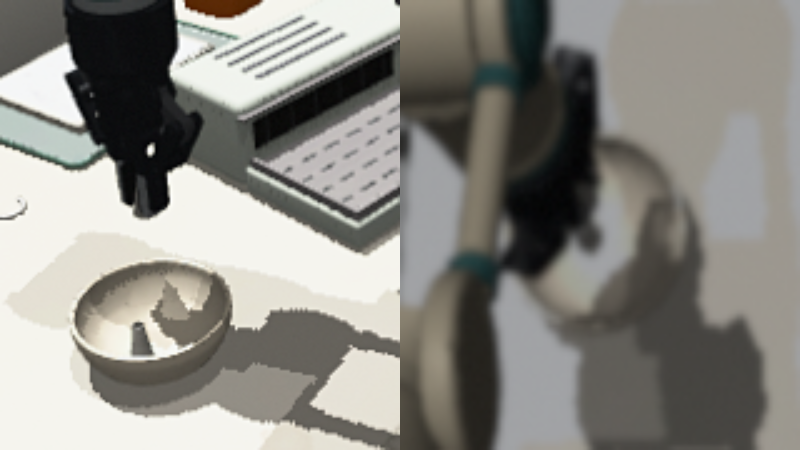

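The first nozzle stands in the bowl (scene panel 140,338), and the second is held above it.

Call:
send_rows:
  xyz:
    - [0,-0.002,-0.02]
    - [0,-0.001,-0.025]
    - [0,0,-0.025]
    - [0,0,-0.02]
    - [0,0,-0.012]
    - [0,0,-0.006]
    - [0,0,0]
    - [0,0,0]
  delta_rot:
    - [0,0,0]
    - [0,0,0]
    - [0,0,0]
    - [0,0,0]
    - [0,0,0]
    - [0,0,0]
    - [0,0,0]
    - [0,0,0]

```text
clock: 9.9
position: [0.5235, 0.1089, 0.0325]
ee_rot: [0.0, 0.779, 0.627, 0.001]
contact_force: [0.0, -0.8, -0.0]
width: 0.016
gripper_force: 19.4
```

Call:
send_rows:
  xyz:
    - [0,0,0]
    - [0,0,0]
    - [0,0,0]
    - [0,0,0]
    - [0,0,0]
  delta_rot:
    - [0,0,0]
    - [0,0,0]
    - [0,0,0]
    - [0,0,0]
    - [0,0,0]
  gripper: 0.027

```text
clock: 10.4
position: [0.5228, 0.1093, 0.032]
ee_rot: [0.0, 0.779, 0.628, 0.0]
contact_force: [0.5, -0.5, -0.4]
width: 0.0269
gripper_force: 0.0
```

Call:
send_rows:
  xyz:
    - [0,0,0.02]
    - [0,0,0.03]
    - [0,0,0.035]
    - [0,0,0.02]
    - [0,0,0]
  delta_rot:
    - [0,0,0]
    - [0,0,0]
    - [0,0,0]
    - [0,0,0]
    - [0,0,0]

```text
clock: 10.9
position: [0.5251, 0.1094, 0.14]
ee_rot: [0.002, 0.779, 0.628, 0.003]
contact_force: [-0.1, -0.5, 0.4]
width: 0.0271
gripper_force: 0.0
```

Call:
send_rows:
  xyz:
    - [-0.004,-0.03,0]
    - [-0.006,-0.045,0]
    - [-0.006,-0.045,0]
    - [-0.006,-0.045,0]
    - [-0.006,-0.045,0]
    - [-0.006,-0.045,0]
    - [-0.006,-0.045,0]
    - [-0.004,-0.035,0]
    - [-0.002,-0.02,0]
    - [-0.001,-0.007,0]
    - [0,0,0]
  delta_rot:
    - [0,0,0]
    - [0,0,0]
    - [0,0,0]
    - [0,0,0]
    - [0,0,0]
    - [0,0,0]
    - [0,0,0]
    - [0,0,0]
    - [0,0,0]
    - [0,0,0]
    - [0,0,0]
  gripper: 0.044

```text
clock: 12.0
position: [0.4751, -0.2529, 0.1357]
ee_rot: [-0.001, 0.779, 0.627, -0.0]
contact_force: [-0.0, 0.2, 0.4]
width: 0.0441
gripper_force: 0.0
```

Call:
send_rows:
  xyz:
    - [0,0,-0.022]
    - [0,0,-0.022]
    - [0,0,-0.022]
    - [0,0,-0.018]
    - [0,0,-0.011]
    - [0,0,-0.006]
    - [0,0,0]
  delta_rot:
    - [0,0,0]
    - [0,0,0]
    - [0,0,0]
    - [0,0,0]
    - [0,0,0]
    - [0,0,0]
    - [0,0,0]

```text
clock: 12.7
position: [0.4756, -0.2519, 0.0353]
ee_rot: [-0.001, 0.778, 0.628, -0.0]
contact_force: [-0.4, 0.3, -0.2]
width: 0.0442
gripper_force: 0.0
```

Call:
send_rows:
  xyz:
    - [0,0,0]
    - [0,0,0]
    - [0,0,0]
    - [0,0,0]
    - [0,0,0]
    - [0,0,0]
  delta_rot:
    - [0,0,0]
    - [0,0,0]
    - [0,0,0]
    - [0,0,0]
    - [0,0,0]
    - [0,0,0]
  gripper: 0.0
  force: 20

```text
clock: 13.3
position: [0.4764, -0.2532, 0.0366]
ee_rot: [0.001, 0.779, 0.627, 0.0]
contact_force: [1.6, 0.8, 5.2]
width: 0.025
gripper_force: 20.2
```

Call:
send_rows:
  xyz:
    - [0,0,0.012]
    - [0,0,0.03]
    - [0.002,0.02,0.04]
    - [0.006,0.04,0.02]
    - [0.006,0.045,0]
    - [0.006,0.045,0]
    - [0.006,0.045,0]
    - [0.006,0.045,0]
    - [0.006,0.045,0]
    - [0.005,0.04,0]
    - [0.003,0.03,0]
    - [0.001,0.019,0]
  delta_rot:
    - [0,0,0]
    - [0,0,0]
    - [0,0,0]
    - [0,0,0]
    - [0,0,0]
    - [0,0,0]
    - [0,0,0]
    - [0,0,0]
    - [0,0,0]
    - [0,0,0]
    - [0,0,0]
    - [0,0,0]

```text
clock: 14.5
position: [0.5226, 0.1235, 0.1382]
ee_rot: [-0.0, 0.778, 0.628, 0.0]
contact_force: [-0.6, -0.3, 0.1]
width: 0.0249
gripper_force: 19.7
```

Run:
```python
from h import *
s=grab('scene','s3'); t=grab('top','t3'); st=readout.get_state(); print(st['position'],st['width'],st['gripper_force'])
S=cloud(s)
for v in range(335,362,2): print(v,[(u,*np.round(S[v,u]*1000).astype(int)) for u in range(208,244,4)])
cv2.imwrite('pics/c4.png',np.hstack([cv2.resize(s['color'][220:400,160:320,::-1],(400,450)),cv2.resize(t['color'][190:290,140:240,::-1],(400,450))]))
```

```text
[0.52255484 0.12338101 0.13813239] 0.024707115795850144 19.737536855391227
335 [(208, np.int64(572), np.int64(100), np.int64(38)), (212, np.int64(569), np.int64(93), np.int64(34)), (216, np.int64(563), np.int64(87), np.int64(32)), (220, np.int64(558), np.int64(81), np.int64(30)), (224, np.int64(550), np.int64(78), np.int64(31)), (228, np.int64(544), np.int64(73), np.int64(29)), (232, np.int64(535), np.int64(71), np.int64(32)), (236, np.int64(526), np.int64(69), np.int64(34)), (240, np.int64(516), np.int64(68), np.int64(37))]
337 [(208, np.int64(572), np.int64(101), np.int64(33)), (212, np.int64(566), np.int64(96), np.int64(32)), (216, np.int64(562), np.int64(90), np.int64(30)), (220, np.int64(555), np.int64(85), np.int64(28)), (224, np.int64(549), np.int64(80), np.int64(28)), (228, np.int64(541), np.int64(77), np.int64(29)), (232, np.int64(530), np.int64(77), np.int64(32)), (236, np.int64(525), np.int64(71), np.int64(30)), (240, np.int64(517), np.int64(68), np.int64(32))]
339 [(208, np.int64(572), np.int64(102), np.int64(29)), (212, np.int64(564), np.int64(99), np.int64(30)), (216, n
[... 4714 characters left out ...]
), np.int64(120), np.int64(12)), (228, np.int64(513), np.int64(116), np.int64(11)), (232, np.int64(472), np.int64(150), np.int64(53)), (236, np.int64(466), np.int64(146), np.int64(52)), (240, np.int64(462), np.int64(140), np.int64(49))]
361 [(208, np.int64(542), np.int64(141), np.int64(13)), (212, np.int64(528), np.int64(145), np.int64(22)), (216, np.int64(521), np.int64(141), np.int64(21)), (220, np.int64(518), np.int64(134), np.int64(17)), (224, np.int64(516), np.int64(124), np.int64(11)), (228, np.int64(475), np.int64(158), np.int64(53)), (232, np.int64(467), np.int64(156), np.int64(54)), (236, np.int64(466), np.int64(146), np.int64(48)), (240, np.int64(461), np.int64(141), np.int64(46))]
```

View pics/c4.png

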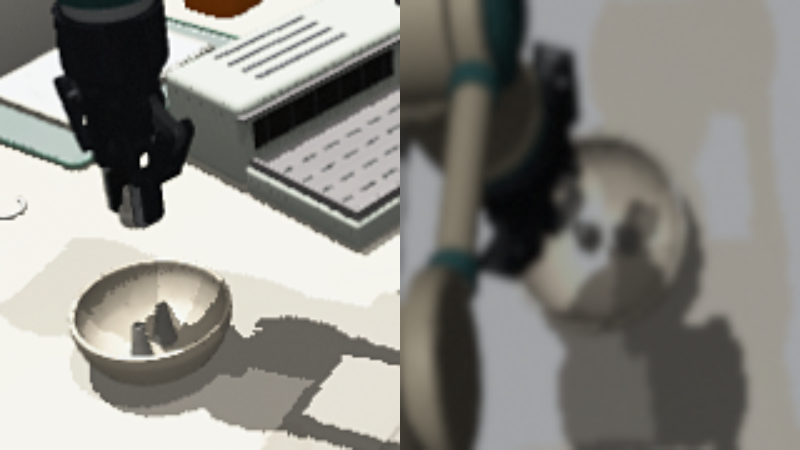

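Both nozzles stand in the bowl at about (0.524, 0.135) and (0.522, 0.110), tops near z 0.045. The coupler is held above them, so I'll release it at +x, just above their tops.

Call:
send_rows:
  xyz:
    - [0.006,0,-0.02]
    - [0.006,0,-0.02]
    - [0.001,0,-0.02]
    - [0,0,-0.014]
    - [0,0,-0.009]
    - [0,0,-0.004]
    - [0,0,0]
    - [0,0,0]
  delta_rot:
    - [0,0,0]
    - [0,0,0]
    - [0,0,0]
    - [0,0,0]
    - [0,0,0]
    - [0,0,0]
    - [0,0,0]
    - [0,0,0]

```text
clock: 15.4
position: [0.5363, 0.121, 0.0515]
ee_rot: [0.0, 0.779, 0.627, 0.001]
contact_force: [0.4, -0.1, 0.6]
width: 0.0247
gripper_force: 19.7
```

Call:
send_rows:
  xyz:
    - [0,0,0]
    - [0,0,0]
    - [0,0,0]
    - [0,0,0]
    - [0,0,0]
  delta_rot:
    - [0,0,0]
    - [0,0,0]
    - [0,0,0]
    - [0,0,0]
    - [0,0,0]
  gripper: 0.032

```text
clock: 15.9
position: [0.5358, 0.1212, 0.0509]
ee_rot: [0.0, 0.779, 0.628, 0.0]
contact_force: [0.6, -0.4, 0.3]
width: 0.0323
gripper_force: 0.0
```

Call:
send_rows:
  xyz:
    - [0,0,0.02]
    - [0,0,0.03]
    - [0,0,0.035]
    - [0,0,0.03]
    - [0,-0.02,0.02]
    - [0,-0.03,0]
    - [-0.02,-0.04,0]
    - [-0.02,-0.04,0]
    - [-0.02,-0.04,0]
    - [-0.02,-0.03,0]
  delta_rot:
    - [0,0,0]
    - [0,0,0]
    - [0,0,0]
    - [0,0,0]
    - [0,0,0]
    - [0,0,0]
    - [0,0,0]
    - [0,0,0]
    - [0,0,0]
    - [0,0,0]

```text
clock: 16.9
position: [0.4548, -0.0807, 0.1859]
ee_rot: [0.0, 0.779, 0.627, -0.0]
contact_force: [1.0, -0.0, 0.1]
width: 0.0325
gripper_force: 0.0
```

Run:
```python
from h import *
s=grab('scene','s4'); t=grab('top','t4'); st=readout.get_state(); print(st['position'],st['ee_rot'],st['qpos'])
cv2.imwrite('pics/c5.png',np.hstack([cv2.resize(s['color'][300:400,170:270,::-1],(400,400)),cv2.resize(t['color'][205:285,150:230,::-1],(400,400))]))
T0=dict(np.load('top0.npz'));W=cloud(T0); h=cv2.cvtColor(T0['color'],cv2.COLOR_RGB2HSV)
S0=dict(np.load('scene0.npz'));
for d,b in ((T0,(255,280,355,385)),(t,(255,280,355,385)),(S0,(195,235,340,385)),(s,(195,235,340,385))):
    W=cloud(d);h=cv2.cvtColor(d['color'],cv2.COLOR_RGB2HSV);m=(h[...,0]<18)&(h[...,1]>150)&(h[...,2]>60)&(W[...,2]>.1);k=np.zeros_like(m);k[b[0]:b[1],b[2]:b[3]]=1
    q=W[m&k]; print(len(q), np.round(np.median(q,0),4),np.round(q.min(0),4),np.round(q.max(0),4), np.round(cv2.fitLine(q[:,:2].astype(np.float32),2,0,.01,.01).ravel(),3))
for n,d,b in (('s0',S0,(315,385,180,260)),('s4',s,(315,385,180,260))):
    q=cloud(d)[b[0]:b[1],b[2]:b[3]].reshape(-1,3);q=q[(q[:,2]>.046)&(q[:,2]<.06)]; print(n,cv2.minEnclosingCircle((q[:,:2]*1000).astype(np.float32)))
```

```text
[ 0.45327084 -0.08162075  0.18579827] [ 9.15779171e-06  7.80031429e-01  6.25739275e-01 -1.15263046e-03] [-0.32785873  0.13709561  1.80830659 -0.00209917  1.19741364 -0.10845441]
70 [ 0.4472 -0.361   0.1459] [ 0.4386 -0.377   0.1365] [ 0.4574 -0.3433  0.1516] [ 0.279  0.96   0.448 -0.36 ]
68 [ 0.4486 -0.3616  0.1451] [ 0.4385 -0.3769  0.1381] [ 0.4578 -0.3437  0.1531] [ 0.287  0.958  0.448 -0.361]
71 [ 0.4437 -0.3543  0.1425] [ 0.4343 -0.5816  0.1001] [ 0.5013 -0.3376  0.1479] [ 0.194 -0.981  0.447 -0.364]
74 [ 0.4433 -0.3539  0.1422] [ 0.4357 -0.5725  0.1001] [ 0.4974 -0.3367  0.1483] [ 0.201 -0.98   0.449 -0.374]
s0 ((521.4405517578125, 124.94401550292969), 65.62698364257812)
s4 ((521.4937744140625, 124.1163101196289), 65.63450622558594)
```

View pics/c5.png

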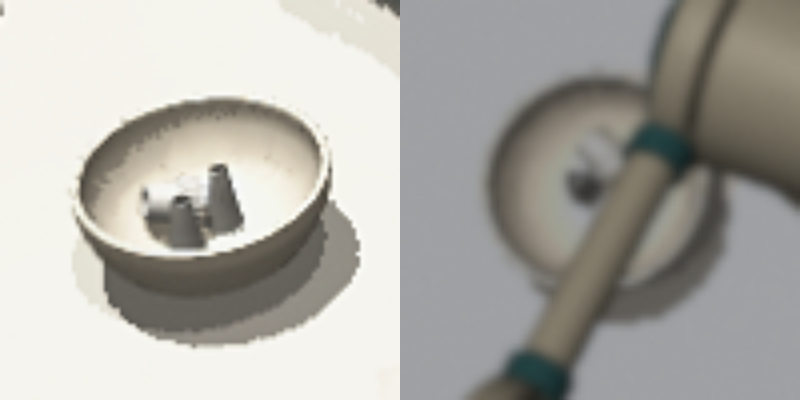

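All three parts are in the bowl (scene panel: nozzles at 185,220 and 222,195, coupler behind at 170,200), and the bowl hasn't moved. Next is the bar.

Call:
send_rows:
  xyz:
    - [-0.001,-0.02,0]
    - [-0.002,-0.035,0]
    - [-0.002,-0.045,0]
    - [-0.002,-0.045,0]
    - [-0.002,-0.045,0]
    - [-0.002,-0.04,0]
    - [-0.0015,-0.03,0]
    - [-0.001,-0.018,0]
    - [0,0,0]
    - [0,0,0]
  delta_rot:
    - [0,0,0]
    - [0,0,0]
    - [0,0,0]
    - [0,0,0]
    - [0,0,0]
    - [0,0,0]
    - [0,0,0]
    - [0,0,0]
    - [0,0,0]
    - [0,0,0]
  gripper: 0.0

```text
clock: 18.0
position: [0.4424, -0.3555, 0.1855]
ee_rot: [-0.001, 0.779, 0.628, 0.0]
contact_force: [0.1, -0.0, 0.3]
width: 0.0001
gripper_force: 0.0
```

Run:
```python
from h import *
s=grab('scene','s5'); t=grab('top','t5'); st=readout.get_state(); print(st['position'],st['ee_rot'],st['width'],st['contact_force'])
cv2.imwrite('pics/c6.png',np.hstack([cv2.resize(s['color'][130:290,280:420,::-1],(400,450)),cv2.resize(t['color'][205:325,310:420,::-1],(400,450))]))
```

```text
[ 0.4424417  -0.35490726  0.18579   ] [-5.77449705e-04  7.78207385e-01  6.28007017e-01  3.45301657e-04] 0.0004912133947600031 [-0.30456092 -0.61921981  0.72455531]
```

View pics/c6.png

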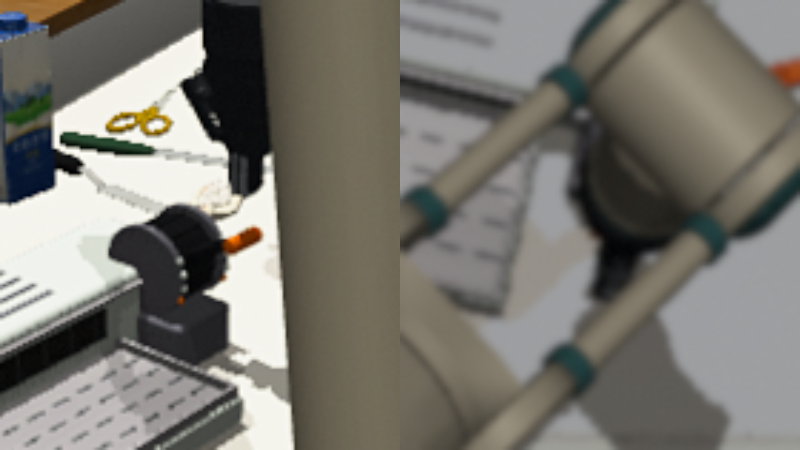

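The closed fingers are directly above the orange bar (left panel: fingers at 245,185, bar at 243,240), with nothing in the way.

Call:
send_rows:
  xyz:
    - [-0.001,-0.003,-0.012]
    - [-0.001,-0.0025,-0.012]
    - [0,0,-0.01]
    - [0,0,-0.006]
    - [0,0,-0.006]
    - [0,0,-0.006]
    - [0,0,-0.006]
    - [0,0,-0.006]
    - [0,0,0]
  delta_rot:
    - [0,0,0]
    - [0,0,0]
    - [0,0,0]
    - [0,0,0]
    - [0,0,0]
    - [0,0,0]
    - [0,0,0]
    - [0,0,0]
    - [0,0,0]

```text
clock: 19.0
position: [0.4387, -0.3618, 0.1213]
ee_rot: [-0.002, 0.779, 0.628, -0.001]
contact_force: [-4.4, 1.0, 6.0]
width: -0.0003
gripper_force: 2.8
```

Call:
send_rows:
  xyz:
    - [0,0,-0.007]
    - [0,0,-0.007]
    - [0,0,-0.007]
    - [0,0,-0.007]
    - [0,0,-0.006]
    - [0,0,-0.006]
    - [0,0,-0.006]
    - [0,0,-0.006]
    - [0,0,0]
    - [0,0,0]
  delta_rot:
    - [0,0,0]
    - [0,0,0]
    - [0,0,0]
    - [0,0,0]
    - [0,0,0]
    - [0,0,0]
    - [0,0,0]
    - [0,0,0]
    - [0,0,0]
    - [0,0,0]

```text
clock: 20.0
position: [0.4424, -0.3631, 0.0706]
ee_rot: [0.002, 0.779, 0.627, 0.001]
contact_force: [1.5, 0.9, 5.3]
width: -0.0
gripper_force: 2.8
```

Call:
send_rows:
  xyz:
    - [0,0,-0.004]
    - [0,0,-0.004]
    - [0,0,-0.002]
    - [0,0,-0.001]
    - [0,0,0]
    - [0,0,0]
    - [0,0,0]
    - [0,0,0]
  delta_rot:
    - [0,0,0]
    - [0,0,0]
    - [0,0,0]
    - [0,0,0]
    - [0,0,0]
    - [0,0,0]
    - [0,0,0]
    - [0,0,0]

```text
clock: 20.8
position: [0.4451, -0.3639, 0.0615]
ee_rot: [0.005, 0.779, 0.627, 0.003]
contact_force: [5.7, 2.5, 11.0]
width: 0.0003
gripper_force: 5.4
```

Run:
```python
from h import *
s=grab('scene','s6'); st=readout.get_state(); print(st['position'],st['contact_force'])
W=cloud(s);h=cv2.cvtColor(s['color'],cv2.COLOR_RGB2HSV);b=(190,270,335,400)
m=(h[...,0]<18)&(h[...,1]>150)&(h[...,2]>60);k=np.zeros_like(m);k[b[0]:b[1],b[2]:b[3]]=1
q=W[m&k];q=q[q[:,0]<.47];print(len(q),np.round(q.min(0),4),np.round(np.median(q,0),4),np.round(q.max(0),4))
cv2.imwrite('pics/c7.png',np.hstack([cv2.resize(s['color'][150:290,290:400,::-1],(400,510)),cv2.resize(s['color'][300:400,170:270,::-1],(400,510))]))
```

```text
[ 0.44511527 -0.36389354  0.06147752] [ 5.29722839  2.12092722 11.01299431]
61 [ 0.4348 -0.3773  0.0485] [ 0.4432 -0.3516  0.0581] [ 0.4596 -0.3365  0.0649]
```

View pics/c7.png

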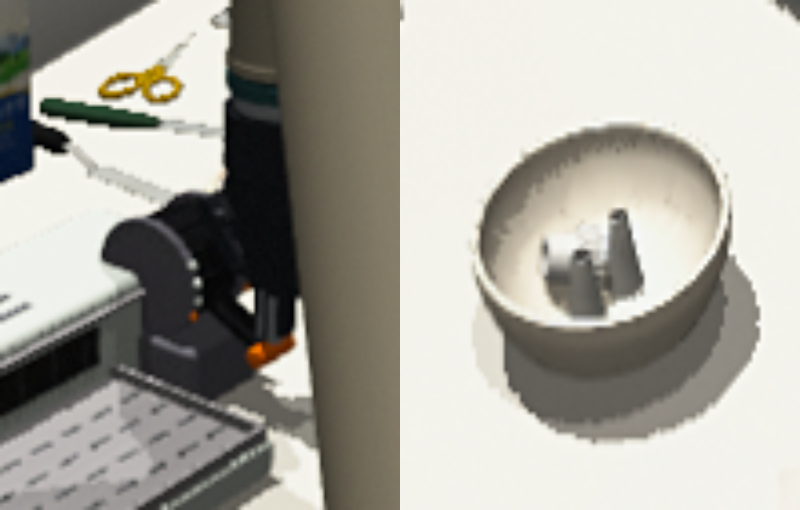

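The bar is held at the third click: its top is near z 0.0615 (centre about 0.054) with 11 N of steady push. All three parts are still in the upright bowl.

```bash
python3 -c "
from rig import order
print(order.sign_off())"
```

```text
the job is handed in; nothing more can be done
None
```

I handed the job in with both nozzles and the coupler in the upright bowl and the fingers holding the dial at about its third click (11 N push, about 21 s used); no verdict came back.

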